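# Sort the reagent bottles and vials into their trays

### The arm

A 6-joint arm with a two-finger parallel gripper is mounted at the origin on a cart in front of the work surface, level with it; the furniture and walls round the work are solid. World frame = base frame: x ahead of the robot, y to its left, z up, the work surface at z = 0. Lengths are in m, angles in rad, forces in N, time in s.
With the tool pointing down it reaches from about 0.35 to 0.775 m from the base axis. Payload 5.5 kg.
Tool frame: the origin (TCP) lies on the centre line of the jaws, within the pads' length; the fingertips stand 25 mm ahead of it and the grasp point (between the pads) lies 6 mm ahead of it; z points along the fingers, y is the line along which they close (so a half turn about z gives the same grasp; the last joint's range is limited). The gripper opens to 85 mm and grips with 20 to 120 N. Pads are 22 mm wide; open, the fingers measure 114 mm over their backs; the gripper's body (76 mm by 85 mm) begins 54 mm behind the grasp point. The pads swing forward as they close: fully open they stand 13 mm farther back than shut.
Start: joints at [-0.14, 0.313, 0.046, 1.304, 0, 1.431], TCP at [0.575, -0, 0.256] pointing down, gripper open.
Joint ranges: [-2.76, 2.76], [-0.86, 1.69], [-1.03, 1.26], [-2.2, 2.34], [-1.47, 1.5], [-3.14, 3.14]. Speed limits (rad/s): [2.57, 2.57, 3.14, 3.14, 3.14, 3.14].

### API

Orientations are given as [roll, pitch, yaw] about the fixed x, y, z axes, in that order (R = Rz(yaw) Ry(pitch) Rx(roll)).
In Python, from station import bot gives the robot as it stands. The module is installed in compiled form; this text tells all that it offers. Calls block until the motion is done:
- bot.move_to(position, orientation): joint-space move of the TCP to a pose.
- bot.line_to(position, frame=None, velocity=0.15): straight line of the TCP; frame=None keeps the orientation; velocity is the mean speed in m/s.
- bot.movej(angles): joint-space move.
- bot.gripper_open() and bot.clamp(effort=None): open the fingers fully, or close them until they stop; effort is the grip in N (None keeps the last).
- bot.hold(seconds).
- bot.solve_ik(position, orientation): joint angles nearest the present ones, or None.
- bot.sense(): the state.
- bot.get_image(name): name is "scene" or "side" or "wrist"; returns the picture (400x640x3 uint8, red, green, blue); there is no depth.
- bot.get_calibration(name): a dict with "mtx" (3x3 intrinsics, pixels), "world_from_camera" (4x4, takes a point from camera to world coordinates). Camera axes: x right, y up, looking along -z (the intrinsics and any distortion apply to the point x, -y, -z); pixel columns grow to the right and rows downward; lengths in m; the calibration is good to about 2 mm. A picture is of the moment at which its call begins: read the wrist's pose just before it. get_calibration takes no time and is no camera call; for the wrist camera it gives the pose at the moment of the call.
A pose or a line that the arm cannot do raises bot.PlanningError and nothing moves.
- bot.hand_in(): hands the job in; it is judged then, once.
The state is a dict: "time_s": time; "joints": joint angles; "dq": joint speeds; "joint_torque": joint torques, N m; "ee_pos": TCP position; "tool_rot": TCP orientation; "force": force on the tool from outside, world axes, zero at the start; "torque": the same for the moment, N m; "grip_width": finger opening in m; "grip_force": force on a finger pad.
Only numpy, scipy, OpenCV 4.12 (cv2) and the standard library are available. Lean on these libraries where they do the work, as an engineer would, in place of code of your own. Each camera call takes 0.05 s, during which the arm holds its last target. There are 200 camera calls.

### The job

Put the reagents away: stand the two small white dropper bottles in the tray with the two square bays, one in each bay; the two small vials in the plate with the two round wells, one in each well; and the large brown dropper bottle in the round dish. All five must end standing upright, flat on the floor of their places; do not tip any of them over on the way, and leave the timer and the roll of tape where they are.

Things in the scene. Friction and masses are not known exactly. Their poses are not given: they have to be found in the camera images.
- dropper_a: Small dropper bottle, white round body 28 mm in diameter up to 50 mm height, narrower cap (about 20 mm) with a pointed nozzle, 77 mm tall in all. Grasp the body. Round, so its yaw does not matter. Origin: centre of the underside; z up the bottle. Stands upright and loose on the table; weighs 10 to 30 g. Its cap is red; same kind as dropper_b.
- dropper_b: Small dropper bottle, white round body 28 mm in diameter up to 50 mm height, narrower cap (about 20 mm) with a pointed nozzle, 77 mm tall in all. Grasp the body. Round, so its yaw does not matter. Origin: centre of the underside; z up the bottle. Stands upright and loose on the table; weighs 10 to 30 g. Its cap is blue; same kind as dropper_a.
- dropper_c: Large dropper bottle with brown (amber) body 32 mm in diameter up to 56 mm height and a narrower white cap with nozzle (about 21 mm), 86 mm tall in all; there is only one. Grasp the body. Round, so its yaw does not matter. Origin: centre of the underside; z up the bottle. Stands upright and loose on the table; weighs 10 to 30 g. 
- vial_1: Small white vial with a grey cap. Body 21 mm in diameter up to 38 mm height, flat cap 18 mm wide on top, 45 mm tall in all: the smallest containers here. Grasp the body from above. Round, so its yaw does not matter. Origin: centre of the underside; z up the bottle. Stands upright and loose on the table; weighs 10 to 30 g. 
- vial_2: Small tan-brown vial with a green cap. Body 21 mm in diameter up to 38 mm height, flat cap 18 mm wide on top, 45 mm tall in all: the smallest containers here. Grasp the body from above. Round, so its yaw does not matter. Origin: centre of the underside; z up the bottle. Stands upright and loose on the table; weighs 10 to 30 g. 
- bottle_tray: Rectangular tray with two square bays for the small dropper bottles. Shallow, plain aluminium with dark liners, fixed to the table. Origin: centre of its underside, on the table top; yaw varies. 62 mm along its x, 120 mm along its y, walls 4 mm thick and 10 mm high. Each bay is 54 x 54 mm inside; bay centres at y = -29 and +29 mm (x = 0); bay floor 4 mm above the table. A blank label holder sits on its -x side.
- vial_block: Rectangular flat plate with two round wells for the vials. Shallow, plain aluminium with dark liners, fixed to the table. Origin: centre of its underside, on the table top; yaw varies. 58 mm along its x, 108 mm along its y, 10 mm high. Wells 40 mm in diameter, 6 mm deep, centres at y = -26 and +26 mm (x = 0); well floor 4 mm above the table. A blank label holder sits on its -x side.
- round_dish: Round dish for the single large dropper bottle. Shallow, plain aluminium with dark liners, fixed to the table. Origin: centre of its underside, on the table top; yaw varies. 70 mm outside, about 60 mm inside, walls 10 mm high, inner floor 4 mm above the table.
- timer: Bystander: small white kitchen-type timer, 61 x 61 x 21 mm, loose on the table. Origin: centre of the underside. Not to be moved.
- tape_roll: Bystander: roll of white tape lying flat, 53 mm in diameter, 18 mm high, loose on the table. Origin: centre of the underside. Not to be moved.
Not all that is in view belongs to the job. Leave any turquoise or yellow look-alike of the dropper_b alone.

How it is judged:
At the end, for the whole second after the job is handed in: One small dropper bottle in each square bay (within 15 mm of its centre along each tray axis), one vial in each round well (11.5 mm), the large dropper bottle in the dish (16 mm); undersides less than 7.5 mm above the table top, upright within 0.15 rad, at rest (under 20 mm/s) ((((x of dropper_a in the frame of bottle_tray between -0.015 and 0.015 m and y of dropper_a in the frame of bottle_tray between 0.014 and 0.044 m and z of dropper_a in the frame of bottle_tray below 0.0075 m) and (x of dropper_b in the frame of bottle_tray between -0.015 and 0.015 m and y of dropper_b in the frame of bottle_tray between -0.044 and -0.014 m and z of dropper_b in the frame of bottle_tray below 0.0075 m)) or ((x of dropper_a in the frame of bottle_tray between -0.015 and 0.015 m and y of dropper_a in the frame of bottle_tray between -0.044 and -0.014 m and z of dropper_a in the frame of bottle_tray below 0.0075 m) and (x of dropper_b in the frame of bottle_tray between -0.015 and 0.015 m and y of dropper_b in the frame of bottle_tray between 0.014 and 0.044 m and z of dropper_b in the frame of bottle_tray below 0.0075 m))) and (((x of vial_1 in the frame of vial_block between -0.0115 and 0.0115 m and y of vial_1 in the frame of vial_block between 0.0145 and 0.0375 m and z of vial_1 in the frame of vial_block below 0.0075 m) and (x of vial_2 in the frame of vial_block between -0.0115 and 0.0115 m and y of vial_2 in the frame of vial_block between -0.0375 and -0.0145 m and z of vial_2 in the frame of vial_block below 0.0075 m)) or ((x of vial_1 in the frame of vial_block between -0.0115 and 0.0115 m and y of vial_1 in the frame of vial_block between -0.0375 and -0.0145 m and z of vial_1 in the frame of vial_block below 0.0075 m) and (x of vial_2 in the frame of vial_block between -0.0115 and 0.0115 m and y of vial_2 in the frame of vial_block between 0.0145 and 0.0375 m and z of vial_2 in the frame of vial_block below 0.0075 m))) and x of dropper_c in the frame of round_dish between -0.016 and 0.016 m and y of dropper_c in the frame of round_dish between -0.016 and 0.016 m and z of dropper_c in the frame of round_dish below 0.0075 m and angle between each of dropper_a, dropper_b, dropper_c, vial_1, vial_2's own z axis and vertical below 0.15 rad and linear speed of each of dropper_a, dropper_b, dropper_c, vial_1, vial_2 below 0.02 m/s); the robot touches nothing.
It fails at once if a bottle or vial is tipped over (tilted more than 0.8 rad) (angle between any of dropper_a, dropper_b, dropper_c, vial_1, vial_2's own z axis and vertical above 0.8 rad).
It fails at once if the timer or the tape roll is moved more than 25 mm (distance of any of timer, tape_roll from where it was at the start of the episode above 0.025 m).
It also fails if it takes over 115 s, if anything falls off the work surface, if the arm or the gripper's body presses on something with over 40 N, if the wrist force passes 120 N, or if a joint passes its speed limit or range.

## Working session

There is one attempt and no reset: what is moved stays moved. The work goes in short steps, each a Python script; the robot and the scene stay as the last script left them, time stands still between calls to the robot, and variables do not carry over. Pictures are saved under pics/ and viewed, at most 14 in all, crops included, and the job is handed in when it is done.

```bash
mkdir -p pics; python3 - <<'E'
from station import bot
import cv2,numpy as np
for n in("scene","side","wrist"):
    im=bot.get_image(n);cv2.imwrite(f"pics/{n}0.png",im[:,:,::-1]);c=bot.get_calibration(n)
    print(n,np.round(c["mtx"],1).tolist(),np.round(c["world_from_camera"],3).tolist(),[k for k in c])
print(bot.sense())
E
```

```text
scene [[473.0, 0.0, 324.9], [0.0, 473.0, 197.8], [0.0, 0.0, 1.0]] [[-0.704, 0.357, -0.614, -0.304], [-0.71, -0.345, 0.614, 0.828], [0.008, 0.868, 0.496, 0.724], [0.0, 0.0, 0.0, 1.0]] ['mtx', 'world_from_camera']
side [[431.0, 0.0, 320.6], [0.0, 431.0, 198.5], [0.0, 0.0, 1.0]] [[0.991, 0.052, -0.124, 0.369], [-0.135, 0.391, -0.91, -1.113], [0.002, 0.919, 0.394, 0.516], [0.0, 0.0, 0.0, 1.0]] ['mtx', 'world_from_camera']
wrist [[304.4, 0.0, 321.7], [0.0, 304.4, 198.2], [0.0, 0.0, 1.0]] [[1.0, -0.002, 0.002, 0.575], [0.001, 0.947, 0.321, 0.082], [-0.002, -0.321, 0.947, 0.374], [0.0, 0.0, 0.0, 1.0]] ['mtx', 'world_from_camera']
{'time_s': 0.15, 'joints': array([-1.39591464e-01,  3.13827636e-01,  4.52530259e-02,  1.30358761e+00,
        3.27667555e-05,  1.43123159e+00]), 'dq': array([-0.00049425, -0.0022302 ,  0.00377414, -0.0003146 ,  0.00171673,
       -0.0002023 ]), 'joint_torque': array([ 1.76330479e-03, -4.81067133e+01,  2.98815805e+01,  1.39078675e-02,
       -1.10673584e-04, -5.56924022e-05]), 'ee_pos': array([5.74664422e-01, 5.15363101e-05, 2.55619184e-01]), 'tool_rot': array([-3.14024459e+00, -2.22461067e-04,  1.57076942e+00]), 'force': array([ 0.04204311,  0.27970254, -0.00433091]), 'torque': array([-0.00940013,  0.01062553, -0.0270901 ]), 'grip_force': 0.0, 'grip_width': 0.08526983490287178}
```

View pics/scene0.png

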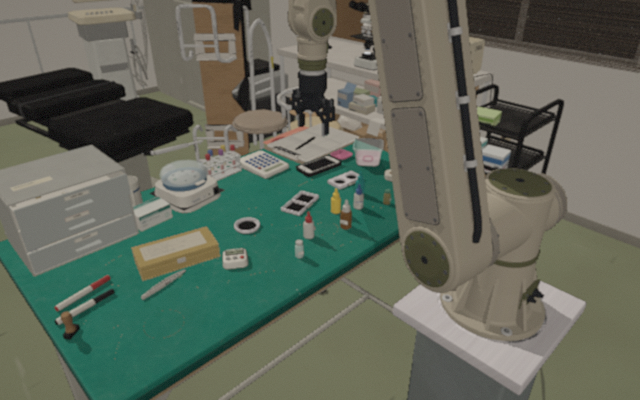

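View pics/side0.png

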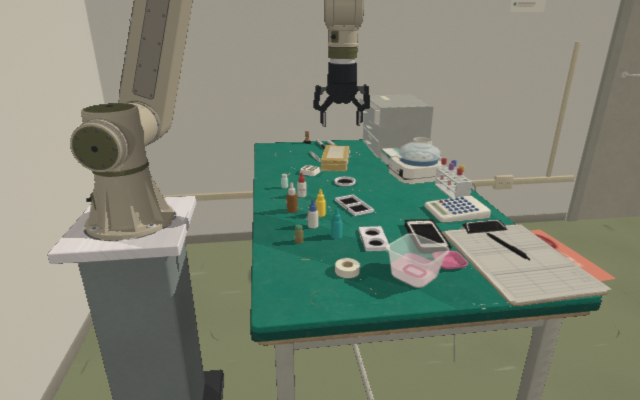

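View pics/wrist0.png

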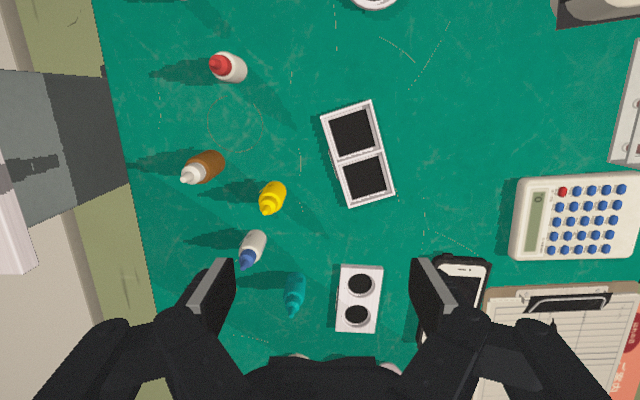

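```bash
cat > h.py <<'E'
from station import bot
import cv2,numpy as np
def ray(c,u,v):
    K=c["mtx"];T=c["world_from_camera"]
    d=T[:3,:3]@np.array([(u-K[0,2])/K[0,0],-(v-K[1,2])/K[1,1],-1.]);return T[:3,3],d/np.linalg.norm(d)
def onz(c,u,v,z=0.):
    o,d=ray(c,u,v);return o+d*(z-o[2])/d[2]
def tri(rays):
    A=sum(np.eye(3)-np.outer(d,d) for o,d in rays);b=sum((np.eye(3)-np.outer(d,d))@o for o,d in rays)
    return np.linalg.solve(A,b)
def shot(name,fn):
    c=bot.get_calibration(name);im=bot.get_image(name);cv2.imwrite(f"pics/{fn}.png",im[:,:,::-1]);return c,im
E
python3 - <<'E'
from h import *
import pickle
s=bot.get_calibration("side")
for n,u,v,z in[("a",302,195,0),("b",313,226,0),("c",292,211,0),("v1",284,187,0),("v2",298,243,0),("yel",320,215,0),("tur",337,237,0),("dish",345,182,.01),("tray",353,205,.01),("block",374,238,.01),("tape",347,268,.018),("timer",310,171,.02),("pinkbox",415,260,.02)]:
    print(n,onz(s,u,v,z).round(3))
for x,y,fn in((.5,.13,"w1"),(.5,-.06,"w2")):
    bot.move_to([x,y,.33],[np.pi,0,np.pi/2]); bot.hold(.3)
    c,im=shot("wrist",fn); pickle.dump((c,im),open(fn+".pkl","wb")); print(c["world_from_camera"][:3,3].round(3))
print(bot.sense()["time_s"])
w=[cv2.imread(f"pics/w{i}.png") for i in(1,2)]
cv2.imwrite("pics/w12.png",cv2.resize(np.vstack(w),None,fx=.75,fy=.75))
E
```

```text
a [0.478 0.113 0.   ]
b [ 0.487 -0.102  0.   ]
c [ 0.439 -0.     0.   ]
v1 [0.427 0.187 0.   ]
v2 [ 0.439 -0.188  0.   ]
yel [ 0.514 -0.037  0.   ]
tur [ 0.539 -0.17   0.   ]
dish [0.626 0.18  0.01 ]
tray [ 0.614 -0.004  0.01 ]
block [ 0.625 -0.205  0.01 ]
tape [ 0.531 -0.342  0.018]
timer [0.521 0.274 0.02 ]
pinkbox [ 0.684 -0.333  0.02 ]
[0.501 0.211 0.447]
[0.5   0.023 0.448]
2.3417
```

View pics/w12.png

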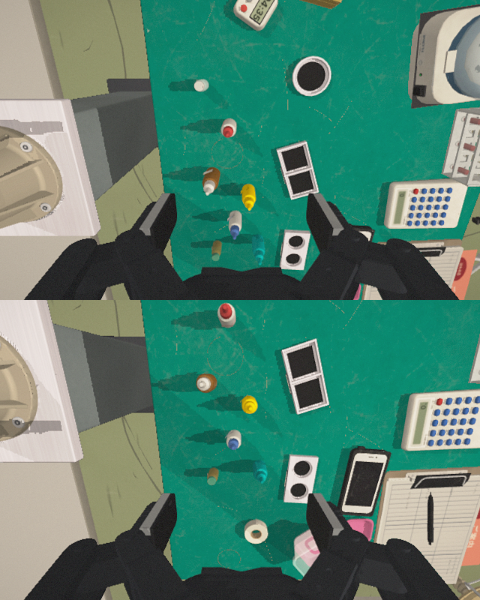

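```bash
python3 - <<'E'
from h import *
import pickle
for fn in("w1","w2"):
    c,im=pickle.load(open(fn+".pkl","rb"));h=cv2.cvtColor(im,cv2.COLOR_RGB2HSV).astype(int)
    H,S,V=h[...,0],h[...,1],h[...,2]
    roi=np.zeros_like(H,bool);roi[:,220:470]=1
    M={"red":((H<8)|(H>172))&(S>150)&(V>80),"blue":(H>105)&(H<130)&(S>90)&(V>60),"yel":(H>20)&(H<32)&(S>150),"amber":(H>=5)&(H<20)&(S>90)&(V>50),
     "white":(S<60)&(V>140),"tur":(H>=88)&(H<100)&(S>120)&(V>70),"dark":(V<60)&(S<110)}
    for k,m in M.items():
        n,l,st,ce=cv2.connectedComponentsWithStats((m&roi).astype(np.uint8))
        for i in range(1,n):
            if st[i,4]>25:print(fn,k,ce[i].round(1),st[i].tolist(),onz(c,*ce[i],{"dark":.004}.get(k,.06)).round(3)[:2])
w=[cv2.imread(f"pics/w{i}.png") for i in(1,2)]
cv2.imwrite("pics/crop.png",np.hstack([cv2.resize(w[0][80:360,220:360],None,fx=2,fy=2),cv2.resize(w[1][0:280,220:440],None,fx=2,fy=2)]))
E
```

```text
w1 red [324.6  10.5] [321, 6, 8, 10, 56] [0.504 0.3  ]
w1 red [303.8 175.2] [298, 169, 13, 14, 145] [0.477 0.111]
w1 blue [312.8 308.2] [308, 301, 11, 18, 148] [ 0.486 -0.098]
w1 yel [331.1 261.1] [321, 246, 20, 35, 497] [ 0.514 -0.016]
w1 amber [282.8 235.3] [270, 223, 23, 30, 335] [0.446 0.025]
w1 white [341.4  14.4] [312, 0, 59, 40, 1170] [0.522 0.296]
w1 white [416.2 101. ] [390, 75, 52, 53, 996] [0.615 0.204]
w1 white [267.9 113.5] [259, 106, 19, 16, 252] [0.434 0.189]
w1 white [306.1 166.8] [295, 158, 20, 25, 230] [0.48  0.123]
w1 white [397.8 227. ] [369, 187, 56, 79, 1309] [0.606 0.037]
w1 white [278.4 249.5] [271, 241, 16, 20, 220] [0.438 0.003]
w1 white [313.6 293. ] [303, 281, 19, 27, 311] [ 0.488 -0.071]
w1 white [448.3 308.7] [445, 305, 8, 8, 26] [ 0.694 -0.099]
w1 white [393.3 332.4] [374, 306, 40, 54, 1317] [ 0.613 -0.144]
w1 tur [344.4 329.9] [336, 313, 17, 40, 379] [ 0.536 -0.139]
w1 dark [414.5 101.2] [397, 83, 36, 38, 1069] [0.629 0.203]
w1 dark [392.7 210.9] [376, 195, 34, 33, 731] [0.611 0.04 ]
w1 dark [401.2 242.8] [385, 228, 33, 30, 655] [ 0.628 -0.015]
w1 dark
[... 900 characters left out ...]
9] [ 0.706 -0.207]
w2 white [341.7 308.8] [326, 293, 31, 32, 598] [ 0.532 -0.288]
w2 white [448.7 308.1] [444, 305, 13, 8, 63] [ 0.696 -0.286]
w2 white [405.7 336.1] [391, 306, 36, 62, 1221] [ 0.635 -0.34 ]
w2 tur [346.4 227.4] [337, 214, 19, 30, 346] [ 0.535 -0.151]
w2 dark [402.6  82.3] [383, 61, 39, 43, 1113] [0.61 0.04]
w2 dark [411.7 123.9] [394, 105, 36, 39, 978] [ 0.628 -0.015]
w2 dark [373.9 358.1] [220, 200, 250, 200, 13882] [ 0.599 -0.444]
w2 dark [402.2 223.7] [393, 215, 20, 18, 285] [ 0.628 -0.17 ]
w2 dark [466.2 259.9] [461, 237, 9, 36, 170] [ 0.74  -0.234]
w2 dark [397.5 253. ] [388, 245, 20, 17, 260] [ 0.625 -0.222]
w2 dark [226.4 288.4] [220, 258, 16, 72, 772] [ 0.338 -0.291]
```

View pics/crop.png

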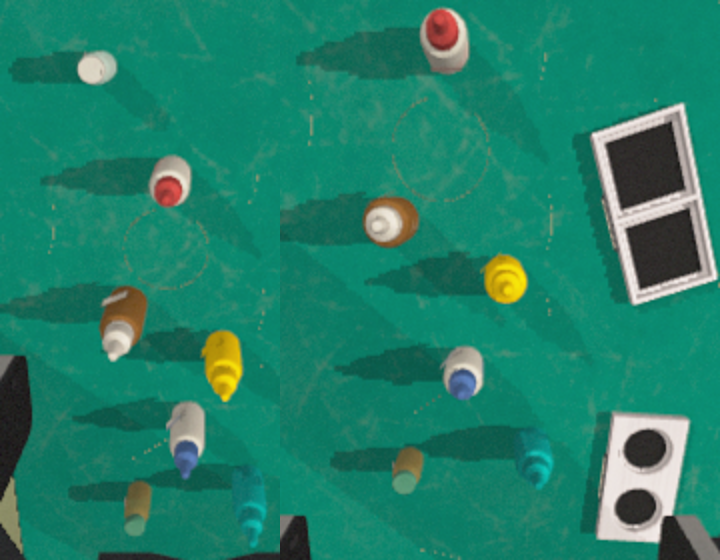

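```bash
python3 - <<'E'
from h import *
import pickle
c1=pickle.load(open("w1.pkl","rb"))[0];c2=pickle.load(open("w2.pkl","rb"))[0]
P={"a":((303.8,175.2),(300.9,14.5)),"b":((312.8,308.2),(310.9,191.6)),"c":((278.4,249.5),(271.4,111.5)),"v2":((287,342.5),(282,241))}
for k,(p,q) in P.items(): print(k,tri([ray(c1,*p),ray(c2,*q)]).round(4), *[onz(c,*x,.045 if k=="v2" else .063).round(4)[:2] for c,x in((c1,p),(c2,q))])
print("v1",onz(c1,266.5,114.2,.045),onz(c1,267.9,113.5,.04))
print("dish",onz(c1,416,101.5,.01),onz(c1,414.8,101.6,.004), "diam",np.ptp([onz(c1,390,101,.01),onz(c1,442,101,.01)],0))
s=bot.get_calibration("side")
E
```

```text
a [0.4763 0.1099 0.0536] [0.4769 0.1123] [0.4768 0.1078]
b [ 0.4862 -0.0996  0.0582] [ 0.4865 -0.0958] [ 0.4862 -0.0981]
c [0.4389 0.0041 0.063 ] [0.4388 0.0041] [0.4389 0.0041]
v2 [ 0.442  -0.1812  0.0426] [ 0.4422 -0.1789] [ 0.4425 -0.18  ]
v1 [0.42972514 0.18782081 0.045     ] [0.4306956  0.18840075 0.04      ]
dish [0.62907253 0.20242797 0.01      ] [0.62917698 0.20217547 0.004     ] diam [7.10336689e-02 5.09542918e-05 0.00000000e+00]
```

```bash
cat >> h.py <<'E'
def ori(yaw=0.): return [np.pi,0,np.pi/2+yaw]
def pick(x,y,z,yaw=0.,eff=25):
    bot.move_to([x,y,.2],ori(yaw)); bot.line_to([x,y,z],velocity=.12); bot.clamp(eff); bot.hold(.2)
    st=bot.sense(); print("pick",st["grip_width"],st["grip_force"],st["ee_pos"].round(4),st["time_s"])
def place(x,y,z,yaw):
    p=bot.sense()["ee_pos"]; bot.line_to([p[0],p[1],.22],velocity=.15)
    st=bot.sense(); print("held",st["grip_width"],st["grip_force"])
    bot.move_to([x,y,.22],ori(yaw)); bot.line_to([x,y,z+.02],velocity=.15); bot.line_to([x,y,z],velocity=.03); bot.hold(.2)
    print("down",bot.sense()["force"].round(1)); bot.gripper_open(); bot.hold(.2); bot.line_to([x,y,.22],velocity=.2); print(bot.sense()["time_s"])
E
python3 - <<'E'
from h import *
pick(.4765,.1095,.042); c,im=shot("side","p1")
cv2.imwrite("pics/p1c.png",cv2.resize(im[110:260,220:400,::-1],None,fx=4,fy=4,interpolation=cv2.INTER_CUBIC)[:600])
E
```

```text
pick 0.02726148828456375 25.45851349539589 [0.4766 0.1095 0.0422] 5.4417
```

View pics/p1c.png

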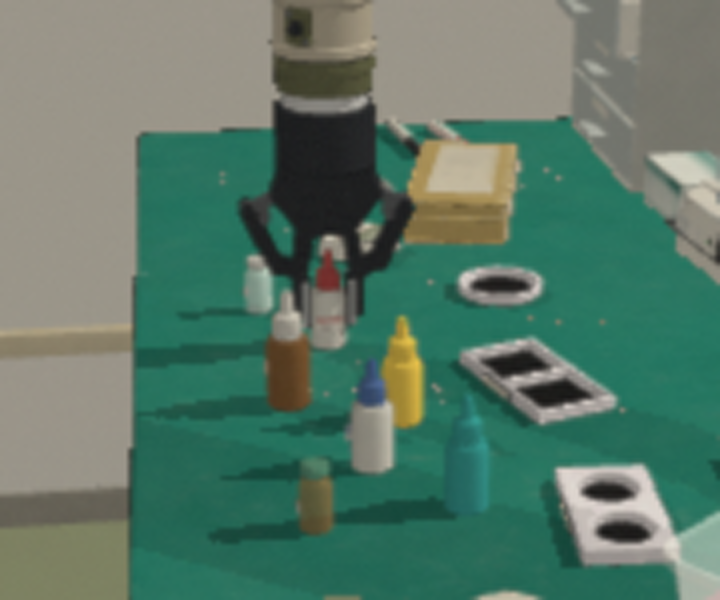

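The side view shows the red-capped bottle gripped and upright (crop 328,300). The fingertips are about 17–20 mm above the table, so the 25 mm tip offset holds. Placing it and continuing with b.

```bash
python3 - <<'E'
from h import *
place(.6105,.040,.0475,.308)
pick(.4863,-.0985,.042); place(.628,-.015,.0475,.308)
bot.move_to([.5,.0,.33],ori()); bot.hold(.3); shot("wrist","w3")
E
```

```text
held 0.02672589261387226 25.049156494787894
down [0.5 0.3 0.2]
11.475
pick 0.026037846079445873 25.707008314529958 [ 0.4864 -0.0985  0.0423] 14.4833
held 0.02664366618828253 25.169510780069686
down [ 0.4  0.7 -0.6]
20.525
```

View pics/w3.png

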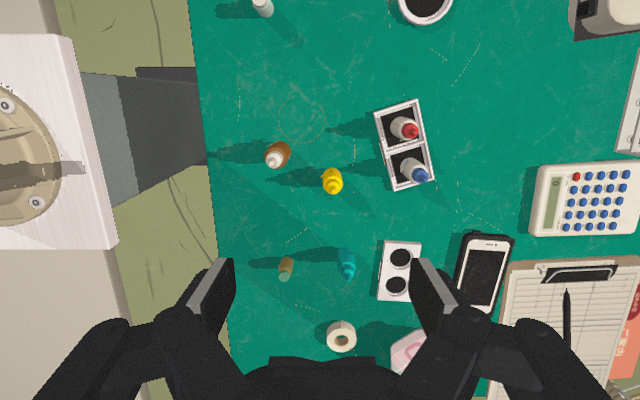

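Both white bottles stand in their bays, red at (405,130) and blue at (415,173). Next: c and the vials.

```bash
python3 - <<'E'
from h import *
pick(.4389,.004,.048); place(.629,.2023,.0535,0)
pick(.430,.1875,.036); place(.6285,-.170,.0415,-.066)
pick(.4422,-.180,.036); place(.625,-.2225,.0415,-.066)
bot.move_to([.5,.05,.33],ori()); bot.hold(.3); shot("wrist","w4");shot("side","s4")
w=[cv2.imread("pics/w4.png")[:,200:600],cv2.imread("pics/s4.png")[130:290,240:440]]
cv2.imwrite("pics/f.png",np.hstack([w[0],cv2.resize(w[1],(400,320))[:]if 0 else cv2.resize(w[1],(400,400))]))
E
```

```text
pick 0.030499166967402812 24.754465932492167 [0.4391 0.004  0.0483] 24.375
held 0.030403750179094306 24.7328164963983
down [ 0.1  0.3 -0.3]
30.65
pick 0.01976159258448139 25.2962877896789 [0.4301 0.1875 0.0362] 33.7917
held 0.019906922918550254 24.9205426935805
down [-0.2 -0.3  1. ]
40.8
pick 0.01985545074926126 25.233073073322885 [ 0.4423 -0.1801  0.0362] 43.9
held 0.019883627188462944 24.885903850081377
down [ 0.4 -1.1 -0.5]
50.1667
```

View pics/f.png

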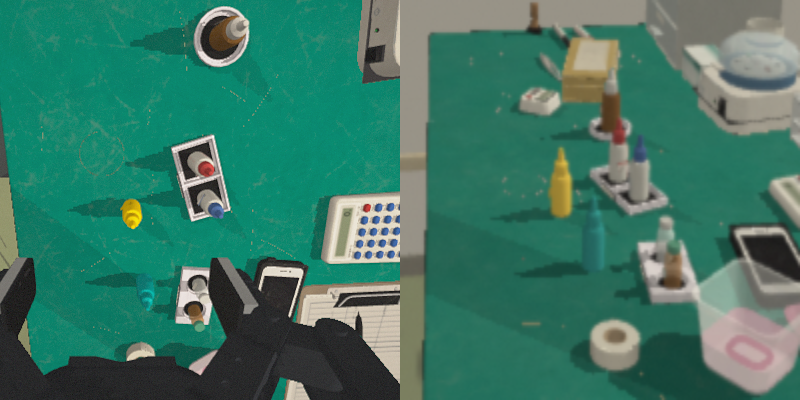

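All five look upright in their places. One close look from above at the vials, which have the tightest tolerance.

```bash
python3 - <<'E'
from h import *
out=[]
for x,y,fn in((.625,-.15,"w5"),(.625,.10,"w6")):
    bot.move_to([x,y,.25],ori()); bot.hold(.3); c,im=shot("wrist",fn)
    out.append(cv2.resize(im[:300,200:440,::-1],(400,500)))
    if fn=="w5":
        for p in((.6285,-.170),(.625,-.2225)):
            q=np.linalg.inv(c["world_from_camera"])@np.array([*p,.049,1]); K=c["mtx"]
            u,v=K[0,2]+K[0,0]*q[0]/-q[2],K[1,2]+K[1,1]*-q[1]/-q[2]; print("expected cap top in crop",((u-200)/.6).round(),(v/.6).round())
print(bot.sense()["time_s"]); cv2.imwrite("pics/f2.png",np.hstack(out))
E
```

```text
expected cap top in crop 207.0 323.0
expected cap top in crop 202.0 394.0
54.45
```

View pics/f2.png

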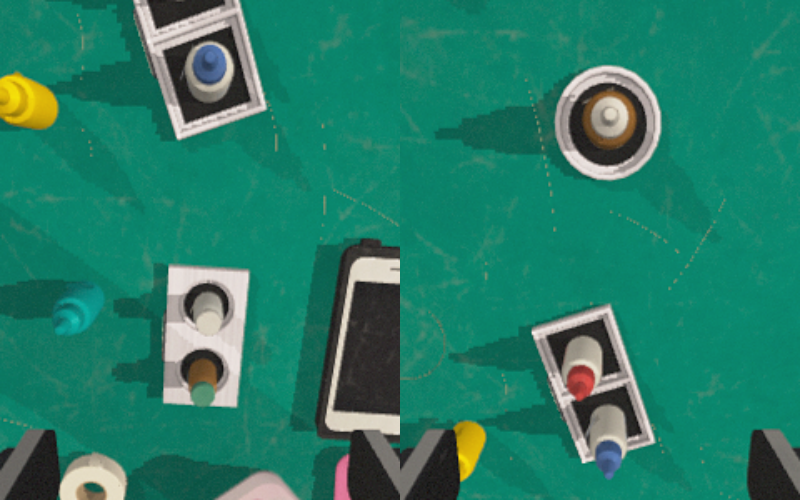

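The cap tops sit at crop (207,322) and (202,394), which matches the prediction for vials centred and seated in their wells. Bottle c is centred in the dish at (610,118), and a and b stand within their bays.

```bash
python3 -c "
from station import bot
print(bot.hand_in())"
```

```text
the job is handed in; nothing more can be done
None
```

I handed the job in at about 54 s: in the last pictures all five containers stood upright in their places and the timer and tape roll, which the arm never went near, looked unmoved; the hand-in returned no verdict.

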